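# Push a seized guide pin out of its housing

## Robot

A 6-joint arm with a two-finger parallel gripper is mounted at the origin on the work surface. World frame = base frame: x ahead of the robot, y to its left, z up, the work surface at z = 0. Lengths are in m, angles in degrees, forces in N, time in s.
With the tool pointing down it reaches from about 0.375 to 0.9 m from the base axis. Payload 3.1 kg.
Tool frame: the origin (TCP) lies on the centre line of the jaws, within the pads' length; the fingertips stand 8 mm ahead of it and the grasp point (between the pads) lies 11 mm behind it; z points along the fingers, y is the line along which they close (so a half turn about z gives the same grasp; the last joint's range is limited). The gripper opens to 87 mm and grips with 3 to 60 N. Pads are 19 mm wide; open, the fingers measure 117 mm over their backs; the gripper's body (75 mm by 190 mm) begins 51 mm behind the grasp point.
Start: joints at [-85.8, 30.224, 82.088, -0, 67.689, -10.227], TCP at [0.156, -0.605, 0.231] pointing down, gripper open.
Joint ranges: [-176.69, 176.69], [-43.24, 126.21], [12.49, 139.97], [-82, 262], [0, 151.66], [-163.58, 163.58]. Speed limits (degrees/s): [159.86, 159.86, 180, 180, 180, 180].

## Interface

Orientations are given as a 3x3 rotation matrix whose columns are the frame's x, y, z axes.
In Python, from rig import * gives the robot as it stands.
- The arm moves only by the tool step_arm, never from a script. Its argument "targets" is a list of rows, each a list of 5 numbers: the opening, from -1 (shut) to 1 (fully open), then the shift along the world's x, y, z normalised to -1 to 1, where 1 is 0.25 m, then the turn about the world's z normalised to -1 to 1, where 1 is 180 degrees. In form: [[fingers, x, y, z, turn], ...]. A call has 1 to 20 rows; each row is the pose to reach, as a shift and turn from the pose commanded when the call began, turning the shorter way round; what a row does not reach only later rows make up. A row lasts 1/10 s, in which the tool goes at most 50 mm and 8.59 degrees, less where a joint would pass 70% of its speed; a pose out of reach is approached as far as the arm can. A call with a number of a shift or a turn outside -1 to 1 is refused whole. A call with a gripper value outside its range is refused whole. The fingers move at their own pace and stop on an object; the grip force is fixed at half the most. Time passes only in rows, so rows that repeat a pose let the fingers close. It gives the time, the measured TCP pose, the force, the opening and the grip force at its end, in the units of the state.
- read_state(): the state, without advancing time (a new reading comes with each control period).
- capture(name): name is "scene" or "top" or "wrist"; returns a dict with "color" (400x640x3 uint8, red, green, blue), "mtx" (3x3 intrinsics, pixels), "pose" (4x4, takes a point from camera to world coordinates). Camera axes: x right, y down, z forward; pixel columns grow to the right and rows downward; lengths in m; the calibration is good to about 2 mm. A picture is of the moment at which its call begins. There is no depth.
- hand_in(): hands the job in; it is judged then, once.
The state is a dict: "time_s": time; "joint_positions": joint angles; "qvel": joint speeds; "tau": joint torques, N m; "position": TCP position; "tcp_rot": TCP orientation; "force": force on the tool from outside, world axes, zero at the start; "moment": the same for the moment, N m; "opening": opening from 0.0 (shut) to 1.0 (fully open); "grasp_force": force on a finger pad.
Only numpy, scipy, OpenCV 4.12 (cv2) and the standard library are available. Lean on these libraries where they do the work, as an engineer would, in place of code of your own. Each camera call takes 0.05 s, during which the arm holds its last target. There are 200 camera calls.

## Task

The steel guide pin is seized inside the slotted aluminium housing. Take the push bar out of its holder and, with the bar and not the fingers, press the pin steadily (no ramming) through the bore until it drops out of the far end into the black catch tray. Then draw the bar out and lay it flat on the black mat in front of the housing's mouth, leaving the bottle, the screwdriver and the blue bin where they are.

Things in the scene. Friction and masses are not known exactly. Their poses are not given: they have to be found in the camera images.
- housing: Fixed aluminium housing 165 long, 64 wide, top 126 above the bench; catch tray at its far end, rubber mat before its mouth. Origin on the bench under the bore's mouth; x runs along the bore from mouth to far end (the push direction), z up. A 16 mm wide slot in the roof shows the bore and pin. A base plate 10 high, 100 wide starts at x -5 mm.
- mouth (a point): Centre of the bore's near opening, 100 mm above the bench; axes as the housing's. Bore: flat floor 86 mm and roof 116 mm above the bench, side walls at y -14 and (at both ends) +18 mm. From x 14 to 130 mm the +y side is a brass spring shoe, which comes in to y +11 mm where no pin stands; it pinches the pin with about 10 N.
- exit (a point): Centre of the bore's far opening, x 165 mm. The pin takes about 8 to 18 N to slide (varies) until its near face is past x 130 mm; then it is free, and it tips out once its middle is past x 165 mm: the bar's tip is then about 140 to 155 mm deep.
- tray_floor (a point): Centre of the catch tray's inner floor, 14 mm above the bench; axes as the housing's. Inside 115 along x by 90 mm; walls to 60 mm (far one 75 mm) above the bench. The tray begins right below the far opening.
- mat_center (a point): Centre of the top of the black rubber mat before the mouth; axes as the housing's. 230 mm along x (from x -260 to -30 mm of the housing), 120 mm wide, 2 mm thick.
- pin: Loose round steel pin, 28 mm diameter, 60 mm long, 0.2 kg, origin at its centre, x along its axis. Lies in the bore on its floor, its near face 25 to 45 mm inside the mouth.
- drift: Push bar 198 long, 16 thick, 0.22 kg, origin on its axis, x towards the tip: square 16 mm black handle from x -100 to -34 mm, then a round steel shank to the tip at x +98 mm; balances near x +9 mm. Starts level in the holder, axis 24 mm up, 50 mm of handle in the pocket. A grip in front of the pocket is too near the tip to push the pin right out: grip again nearer the tail.
- drift_tip (a point): Centre of the bar's flat tip face (bar's x +98 mm). Let go with over 95 mm inside the bore, the bar stays there level, its axis 94 mm above the bench.
- drift_tail (a point): Centre of the handle's end face (bar's x = -100 mm).
- holder: Fixed grey tool holder. Origin on the bench under its pocket's opening; x is the way the bar points out. Block x -60 to 0, 38 wide, 46 high; pocket 22 wide, 54 deep, 16 to 40 mm above the bench. A base 4 high, 48 wide runs to x 120; a post at x 100 to 118 (24 wide, 16 high) carries the shank. Draw the bar straight out along x 55 mm or more before lifting.
- flux_bottle: Bystander: white plastic bottle, 48 mm diameter, 120 high, standing; origin under its centre.
- screwdriver: Bystander: screwdriver 170 mm long lying on the bench; origin near its middle.
- parts_bin: Bystander: open blue plastic bin 100 x 120 x 50 mm; origin under its centre.
Mind the look-alikes: they are no part of the job. Of the things like the drift, leave any that is orange, pink or purple; of the rest the larger one is meant.

How it is judged (in metres and radians):
On the way, in this order (a step that is already met when the one before it is completed fails the run):
1. the bar's tip, inside the bore, presses on the pin and has pushed it at least 10 mm (contact force between drift and pin above 2 N and x of drift_tip in the frame of mouth between 0.02 and 0.165 m and y of drift_tip in the frame of mouth between -0.02 and 0.02 m and distance of pin from where it was at the start of the episode above 0.01 m and x of pin in the frame of mouth below 0.16 m), for 0.1 s.
2. the pin has dropped out of the far end into the catch tray (x of pin in the frame of tray_floor between -0.062 and 0.062 m and y of pin in the frame of tray_floor between -0.05 and 0.05 m and z of pin in the frame of tray_floor between 0 and 0.04 m), for 0.2 s.
At the end, for the whole second after the job is handed in: The pin lies at rest in the catch tray (its centre within 62 mm along and 50 mm across of the tray's middle, less than 40 mm above its floor) and the bar lies flat and at rest on the mat (both ends within 130 mm along and 65 mm across of the mat's middle, their centres less than 14 mm above it) (all of step 2 and x of drift_tip in the frame of mat_center between -0.13 and 0.13 m and x of drift_tail in the frame of mat_center between -0.13 and 0.13 m and y of drift_tip in the frame of mat_center between -0.065 and 0.065 m and y of drift_tail in the frame of mat_center between -0.065 and 0.065 m and z of drift_tip in the frame of mat_center between 0 and 0.014 m and z of drift_tail in the frame of mat_center between 0 and 0.014 m and linear speed of each of pin, drift below 0.03 m/s); the robot touches nothing.
It fails at once if the pin is touched by the fingers (contact force between the fingers and pin above 1 N).
It fails at once if the pin is rammed: the bar presses on it with more than 60 N (contact force between drift and pin above 60 N).
It fails at once if the bottle is shifted by more than 20 mm (distance of flux_bottle from where it was at the start of the episode above 0.02 m).
It fails at once if the screwdriver is shifted by more than 20 mm (distance of screwdriver from where it was at the start of the episode above 0.02 m).
It fails at once if the blue bin is shifted by more than 20 mm (distance of parts_bin from where it was at the start of the episode above 0.02 m).
It also fails if it takes over 58 s, if anything falls off the work surface, if the arm or the gripper's body presses on something with over 40 N, if the wrist force passes 120 N, or if a joint passes its speed limit or range.

## Working session

There is one attempt and no reset: what is moved stays moved. The work goes in short steps, Python scripts to look and compute and a tool call to move; the robot and the scene stay as the last step left them, time stands still between calls to the robot, and variables do not carry over. Pictures are saved under pics/ and viewed, at most 11 in all, crops included, and the job is handed in when it is done.

Besides the shell and the picture viewer there is one more tool, called after "Emit:" as name(argument=value, ...) on one line, values as JSON. step_arm: Moves the arm, as the interface text tells. Scaled input: -1 to 1 covers 0.25 m each way for a shift and 180 degrees each way for a turn. Its arguments: {"type":"object","properties":{"targets":{"type":"array","items":{"type":"array","items":{"type":"number"}}}},"required":["targets"]}

```bash
mkdir -p pics; ls
python3 - <<'E'
from rig import *
import cv2,numpy as np,pickle
d={}
for n in("scene","top"):
    c=capture(n);d[n]=c;cv2.imwrite(f"pics/{n}0.png",c["color"][:,:,::-1]);print(n,c["mtx"].tolist(),np.round(c["pose"],3).tolist())
pickle.dump(d,open("c0.pkl","wb"))
s=read_state();print(s["time_s"],s["position"],s["force"],s["opening"],np.round(s["tcp_rot"],3).tolist())
E
```

```text
pics
scene [[445.8860037075003, 0.0, 331.69261864335436], [0.0, 445.8860037075003, 196.4598272261225], [0.0, 0.0, 1.0]] [[0.534, 0.499, -0.682, 1.345], [0.845, -0.303, 0.44, -0.674], [0.014, -0.812, -0.584, 0.824], [0.0, 0.0, 0.0, 1.0]]
top [[422.6801790687176, 0.0, 318.16376929712266], [0.0, 422.6801790687176, 202.37828070748276], [0.0, 0.0, 1.0]] [[0.025, -0.976, 0.215, 0.244], [-1.0, -0.024, 0.008, -0.114], [-0.003, -0.215, -0.977, 1.177], [0.0, 0.0, 0.0, 1.0]]
0.1 [ 0.1556845  -0.6046339   0.22968543] [-0.46864637 -0.50741928  0.02654311] 1.0009302857961608 [[0.968, 0.249, -0.0], [0.249, -0.968, 0.002], [0.0, -0.002, -1.0]]
```

View pics/scene0.png

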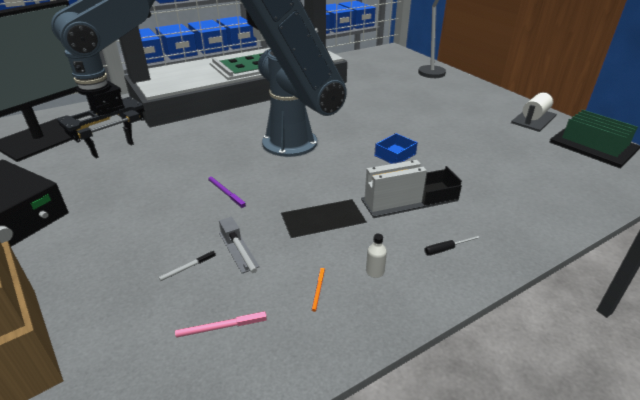

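View pics/top0.png

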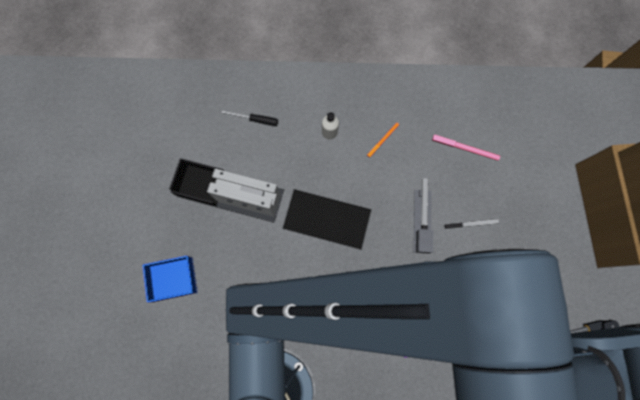

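The scene shows the candidates for the bar. All pixels are in the top view:
- bar in the grey holder (425,205)
- smaller loose black/steel bar (472,224)
- orange (383,140)
- pink (466,147)
- purple, hidden here (scene view 226,191)

I choose the one in the holder, the larger of the uncoloured ones, and check it in a close crop.

```bash
cat > h.py <<'E'
import numpy as np,cv2,pickle
def ray(c,uv,z):
    K,T=c["mtx"],c["pose"];d=T[:3,:3]@np.linalg.solve(K,[uv[0],uv[1],1.]);o=T[:3,3]
    return o+d*(z-o[2])/d[2]
def proj(c,P):
    T=np.linalg.inv(c["pose"]);p=T[:3,:3]@np.asarray(P,float)+T[:3,3];q=c["mtx"]@p;return q[:2]/q[2]
E
python3 - <<'E'
from h import *
d=pickle.load(open("c0.pkl","rb"));c=d["top"];im=c["color"]
a=cv2.resize(im[145:260,165:375],None,fx=3.5,fy=3.5,interpolation=cv2.INTER_CUBIC)
b=cv2.resize(im[170:260,380:510],None,fx=2,fy=2,interpolation=cv2.INTER_CUBIC)
print(a.shape,b.shape)
o=np.zeros((600,740,3),np.uint8);o[:a.shape[0],:735]=a[:,:735];o[410:410+180,:260]=b
s=d["scene"]["color"];e=cv2.resize(s[210:280,150:270],None,fx=2.7,fy=2.7,interpolation=cv2.INTER_CUBIC);o[408:408+e.shape[0],280:280+e.shape[1]]=e
cv2.imwrite("pics/crop1.png",o[:,:,::-1])
# mat
for n in("top","scene"):
    c=d[n];g=c["color"].max(2);m=(g<45).astype(np.uint8)
    N,l,st,ce=cv2.connectedComponentsWithStats(m)
    for i in range(1,N):
        if 150<st[i,4]<9000:print(n,st[i],ce[i].round(1),ray(c,ce[i],0.002).round(3), )
E
```

```text
(402, 735, 3) (180, 260, 3)
top [ 171  160   46   46 1360] [192.9 181.9] [0.555 0.258 0.002]
top [ 284  190   86   58 3113] [326.9 218.7] [ 0.457 -0.13   0.002]
top [ 333  304   96   15 1122] [381. 311.] [ 0.208 -0.281  0.002]
top [258 306  24   9 178] [270.5 310.4] [0.202 0.017 0.002]
top [289 306  36  10 322] [307.2 310.4] [ 0.204 -0.082  0.002]
top [572 320  68  18 556] [607.8 330.9] [ 0.172 -0.884  0.002]
top [624 349  16  51 326] [631.3 374.2] [ 0.065 -0.931  0.002]
top [453 362 119  38 443] [497.8 371.2] [ 0.063 -0.585  0.002]
top [284 366  16  34 358] [291.4 384.2] [ 0.018 -0.047  0.002]
scene [  0   0  69  17 409] [32.7  7.5] [-2.788e+00 -6.670e-01  2.000e-03]
scene [ 241    0   75  110 1175] [275.9  51.4] [-0.985  0.433  0.002]
scene [304   0  21  44 537] [316.6  14.8] [-1.583  1.06   0.002]
scene [ 67  25  31  29 615] [82.1 39. ] [-1.776 -0.474  0.002]
scene [119  26  30  57 955] [134.   55.2] [-1.315 -0.275  0.002]
scene [   0   73  270   88 6856] [122.1 113.9] [-0.571 -0.489  0.002]
scene [320  83  25  30 531] [331.9  97.8] [-0.265  0.358  0.002]
scene [550 130  90  38 861] [596.4 150.8] [0.651 0.949 0.002]
scene [   0  161   68   85 3395] [ 26.1 201.2] [-0.079 -0.868  0.002]
scene [ 422  167   39   39 1069] [440.9 187.3] [0.527 0.279 0.002]
scene [ 282  200   83   37 1773] [321.9 217.9] [ 0.462 -0.137  0.002]
scene [ 598  233   42   84 1124] [621.4 279. ] [1.07  0.383 0.002]
scene [425 241  30  14 218] [439.6 247.5] [0.74  0.071 0.002]
```

View pics/crop1.png

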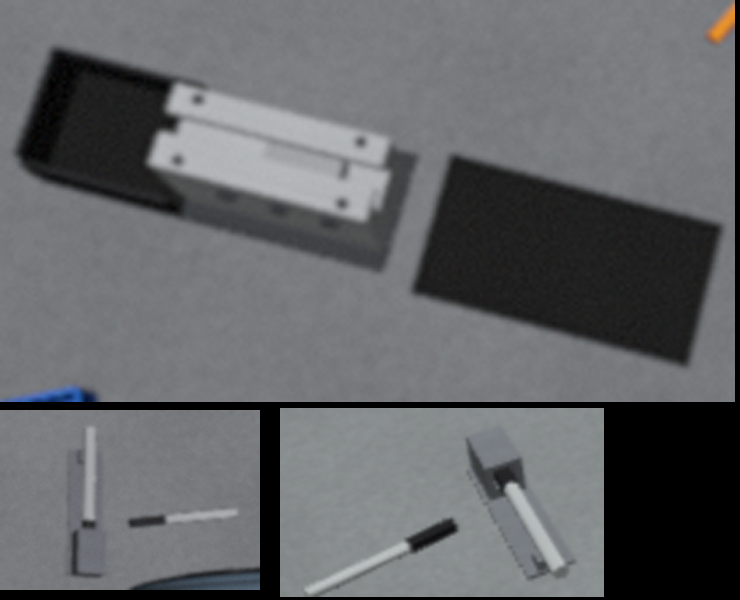

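The crop confirms the choice: the bar sits in the grey holder (shank 425,180 to 425,220 in the top view) and the smaller loose bar is to its right. Next I measure the mat axes and the shank line.

Run:
```python
from h import *
d=pickle.load(open("c0.pkl","rb"))
def comp(m,uv):
    N,l,st,ce=cv2.connectedComponentsWithStats(m.astype(np.uint8));return (l==l[uv[1],uv[0]]).astype(np.uint8)
def plane(c,m,z):
    k=max(cv2.findContours(m,0,cv2.CHAIN_APPROX_NONE)[0],key=len)[:,0,:]
    return np.array([ray(c,p,z)[:2] for p in k])
for n,uv in(("top",(327,219)),("scene",(322,218))):
    c=d[n];m=comp(c["color"].max(2)<45,uv);P=plane(c,m,.002)
    r=cv2.minAreaRect((P*1000).astype(np.float32));print(n,"mat",r)
for n,uv,ro in(("top",(425,195),(412,440,172,232)),("scene",(243,252),(225,262,235,275))):
    c=d[n];g=c["color"].min(2).astype(int);M=np.zeros_like(g);M[ro[2]:ro[3],ro[0]:ro[1]]=1
    print(n,g[uv[1],uv[0]-12:uv[0]+12])
    m=comp((g>135)&(M>0),uv);P=plane(c,m,.028)
    print(n,"shank",cv2.minAreaRect((P*1000).astype(np.float32)),m.sum())
    q=cv2.minAreaRect((P*1000).astype(np.float32));print(cv2.boxPoints(q).round(0).tolist())
# top roof of housing at z=.126
c=d["top"];g=c["color"].min(2).astype(int);M=np.zeros_like(g);M[160:215,200:285]=1
m=((g>135)&(M>0)).astype(np.uint8);P=plane(c,m,.126)
pts=np.argwhere(m)[:,::-1];P=np.array([ray(c,p,.126)[:2] for p in pts])
q=cv2.minAreaRect((P*1000).astype(np.float32));print("roof",q,cv2.boxPoints(q).round(0).tolist())
```

```text
top mat ((457.375, -129.17544555664062), (222.742431640625, 113.32573699951172), 76.40654754638672)
scene mat ((460.4859924316406, -133.072265625), (222.8694610595703, 113.13037109375), 76.45411682128906)
top [116 108 110 108 107  94  84  85  99 120 150 163 163 158 140 116 109 109
 117 122 122 121 120 120]
top shank ((509.6880798339844, -400.5060119628906), (13.38121223449707, 131.57945251464844), 86.61653900146484) 225
[[444.0, -403.0], [575.0, -411.0], [576.0, -398.0], [444.0, -390.0]]
scene [121 122 122 123 122 123 123 121 116 142 167 178 182 182 179 150 127 122
 121 127 134 133 132 132]
scene shank ((507.3944091796875, -402.2395324707031), (15.155489921569824, 132.86082458496094), 87.32093048095703) 207
[[441.0, -407.0], [573.0, -413.0], [574.0, -398.0], [441.0, -392.0]]
roof ((509.66534423828125, 89.08324432373047), (171.3561553955078, 66.33181762695312), 76.38780975341797) [[457.0, 14.0], [522.0, -2.0], [562.0, 165.0], [498.0, 180.0]]
```

Emit:
step_arm(targets=[[0.03, 0.96, 0.7, -0.2, -0.097], [0.03, 0.96, 0.7, -0.2, -0.097], [0.03, 0.96, 0.7, -0.2, -0.097], [0.03, 0.96, 0.7, -0.2, -0.097], [0.03, 0.96, 0.7, -0.2, -0.097], [0.03, 0.96, 0.7, -0.2, -0.097], [0.03, 0.96, 0.7, -0.2, -0.097], [0.03, 0.96, 0.7, -0.2, -0.097], [0.03, 0.96, 0.7, -0.2, -0.097], [0.03, 0.96, 0.7, -0.2, -0.097], [0.03, 0.96, 0.7, -0.2, -0.097]])

```text
time_s: 1.2
position: [0.3947, -0.4315, 0.1808]
tcp_rot: [[0.998, -0.055, 0.0], [-0.055, -0.998, -0.001], [0.0, 0.001, -1.0]]
force: [0.6, -0.2, 0.3]
opening: 0.514
grasp_force: 0.0
```

Run:
```python
from rig import *
from h import *
c=capture("wrist");pickle.dump(c,open("w1.pkl","wb"));cv2.imwrite("pics/w1.png",c["color"][:,:,::-1])
s=read_state();print(s["time_s"],s["position"],s["opening"],np.degrees(np.arctan2(s["tcp_rot"][1][0],s["tcp_rot"][0][0])),s["force"])
for P in([.574,-.4045,.024],[.442,-.3975,.024]):print(proj(c,P))
print(np.round(c["pose"],3))
```

```text
1.25 [ 0.39476185 -0.43137437  0.18075909] 0.5127235576108677 -3.1594594690912756 [ 0.59482288 -0.05156062 -0.27531695]
[282.61298133   1.76657454]
[287.81984819 145.33060302]
[[-0.056 -0.958 -0.282  0.473]
 [-0.998  0.054  0.015 -0.436]
 [ 0.001  0.283 -0.959  0.337]
 [ 0.     0.     0.     1.   ]]
```

View pics/w1.png

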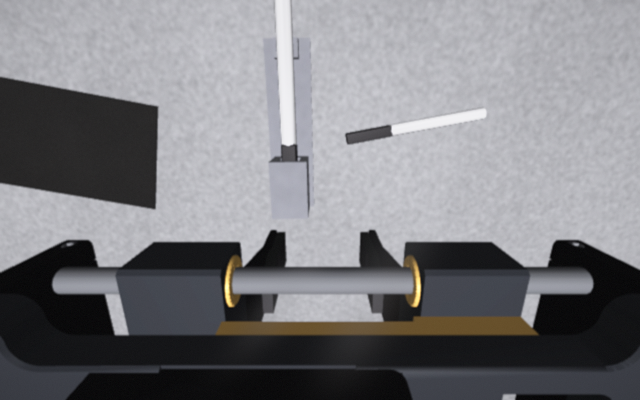

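The wrist view shows the bar where predicted: handle at (288,147–160), with the fingers fitting beside it and the small bar clear at (346,138). Next I descend and grip.

Emit:
step_arm(targets=[[0.03, 0.193, 0.136, -0.2, 0], [0.03, 0.193, 0.136, -0.2, 0], [0.03, 0.193, 0.136, -0.3, 0], [0.03, 0.193, 0.136, -0.4, 0], [0.03, 0.193, 0.136, -0.5, 0], [0.03, 0.193, 0.136, -0.6, 0], [0.03, 0.193, 0.136, -0.65, 0], [0.03, 0.193, 0.136, -0.65, 0], [0.03, 0.193, 0.136, -0.65, 0], [-1, 0.193, 0.136, -0.65, 0], [-1, 0.193, 0.136, -0.65, 0], [-1, 0.193, 0.136, -0.65, 0], [-1, 0.193, 0.136, -0.65, 0], [-1, 0.193, 0.136, -0.65, 0], [-1, 0.193, 0.136, -0.65, 0]])

```text
time_s: 2.75
position: [0.4443, -0.3969, 0.0186]
tcp_rot: [[0.999, -0.053, 0.001], [-0.053, -0.999, -0.001], [0.001, 0.001, -1.0]]
force: [-1.2, -1.3, 3.3]
opening: 0.181
grasp_force: 30.2
```

Emit:
step_arm(targets=[[-1, 0.04, -0.002, 0, 0], [-1, 0.08, -0.004, 0, 0], [-1, 0.12, -0.006, 0, 0], [-1, 0.16, -0.008, 0, 0], [-1, 0.2, -0.01, 0, 0], [-1, 0.24, -0.013, 0, 0], [-1, 0.26, -0.014, 0, 0], [-1, 0.26, -0.014, 0.0, 0], [-1, 0.26, -0.014, 0.06, 0], [-1, 0.26, -0.014, 0.16, 0], [-1, 0.26, -0.014, 0.3, 0], [-1, 0.26, -0.014, 0.5, 0], [-1, 0.26, -0.014, 0.6, 0], [-1, 0.26, -0.014, 0.6, 0]])

```text
time_s: 4.15
position: [0.5113, -0.4018, 0.1734]
tcp_rot: [[0.999, -0.053, 0.007], [-0.053, -0.999, -0.007], [0.008, 0.007, -1.0]]
force: [0.4, -0.6, -1.9]
opening: 0.177
grasp_force: 30.1
```

Emit:
step_arm(targets=[[-1, -0.03, 0.1, 0, 0.045], [-1, -0.05, 0.2, 0, 0.09], [-1, -0.08, 0.3, 0, 0.135], [-1, -0.1, 0.4, 0, 0.18], [-1, -0.13, 0.5, 0, 0.225], [-1, -0.15, 0.6, 0, 0.27], [-1, -0.18, 0.7, 0, 0.315], [-1, -0.2, 0.8, 0, 0.36], [-1, -0.23, 0.9, 0, 0.4], [-1, -0.249, 0.937, 0, 0.441], [-1, -0.249, 0.937, 0, 0.441], [-1, -0.249, 0.937, 0, 0.441]])

```text
time_s: 5.35
position: [0.4468, -0.1655, 0.1675]
tcp_rot: [[0.238, 0.971, -0.0], [0.971, -0.238, 0.0], [0.0, -0.0, -1.0]]
force: [0.4, 0.0, -2.2]
opening: 0.176
grasp_force: 30.0
```

Run:
```python
from rig import *
from h import *
d={n:capture(n) for n in("wrist","scene","top")};pickle.dump(d,open("c2.pkl","wb"))
s=read_state();print(s["time_s"],s["position"],np.degrees(np.arctan2(s["tcp_rot"][1][0],s["tcp_rot"][0][0])),s["force"])
a=d["scene"]["color"][130:250,250:470];b=d["top"]["color"][150:250,170:390]
o=np.zeros((600,800,3),np.uint8)
o[:400,:640]=d["wrist"]["color"]; o[400:600,:366]=cv2.resize(a,(366,200));o[400:600,366:800]=cv2.resize(b,(434,200))
cv2.imwrite("pics/p2.png",o[:,:,::-1])
for n in d:
  for P in([.492,.0095,.1],[.492,.0095,.126],s["position"]):print(n,proj(d[n],P).round(1))
```

```text
5.5 [ 0.44728895 -0.16644396  0.16785285] 76.21853932813335 [ 0.73261651 -0.16535469 -2.41902853]
wrist [325. -56.]
wrist [325.5 -82.3]
wrist [323.1 252.8]
scene [370.1 180.9]
scene [370.7 173.5]
scene [310. 171.]
top [274.6 197.5]
top [273.6 195.2]
top [343.1 210.8]
```

View pics/p2.png

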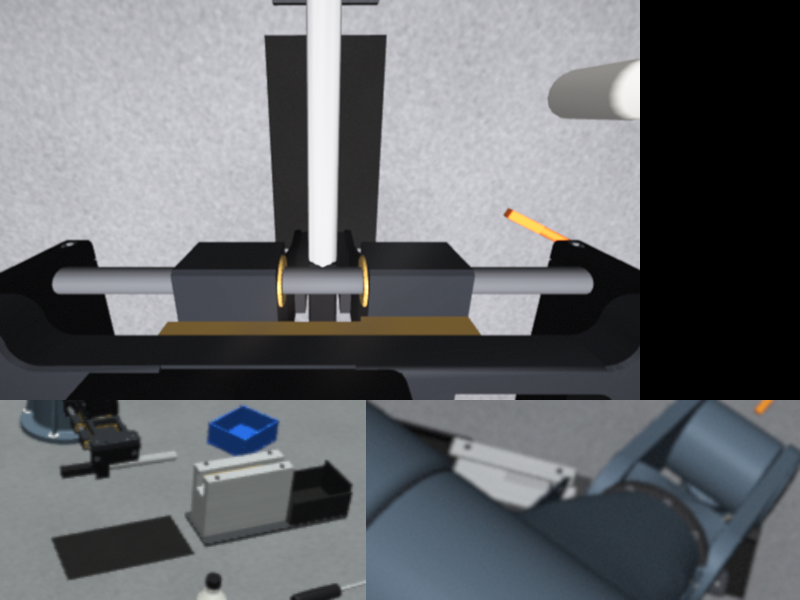

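The wrist view shows the bar straight along the tool x axis (u≈323), above the mat and in line with the base plate's near edge at (273–379, row 3). Next I compute the alignment and pitch numerically.

Run:
```python
from h import *
d=pickle.load(open("c2.pkl","rb"));w=d["wrist"];g=w["color"].max(2).astype(int)
a=np.radians(76.4);dx=np.array([np.cos(a),np.sin(a)]);dy=np.array([-np.sin(a),np.cos(a)])
M0=np.array([.492,.0095])
T=np.array([.4473,-.1664])
print("tcp in housing",(T-M0)@dx,(T-M0)@dy)
for r in(60,110,160,210):
    m=np.where(g[r,200:450]<50)[0]+200; L,R=m.min(),m.max()+1
    pl,pr=ray(w,(L-.5,r),.002)[:2],ray(w,(R-.5,r),.002)[:2]
    print("mat",r,L,R,np.round([(pl-M0)@dx,(pl-M0)@dy,(pr-M0)@dy],4))
col=g[:,300];print("mat far edge rows",g[25:45,290])
for u in(290,360): print(ray(w,(u,35.5),.002)[:2].__sub__(M0)@dx)
print("base row",g[0:8,290], g[1,262:285],g[1,370:390])
for u in(272.5,378.5):
    p=ray(w,(u,1),.010)[:2]-M0;print("base",p@dx,p@dy)
# bar edges in wrist at axis height
for r in(5,60,120,180,240):
    m=np.where(w["color"].min(2)[r,295:355]>150)[0]+295
    if r<35: m=m
    p=ray(w,((m.min()+m.max())/2,r),.1735)[:2]-M0;print("bar",r,m.min(),m.max(),p@dx,p@dy)
# scene bar: row profile
s=d["scene"];t=T+.132*dx
for z in(.165,.1735,.18):print("pred tip",z,proj(s,[*t,z]),proj(s,[*(T+.03*dx),z]))
gs=s["color"].min(2).astype(int)
for u in(325,330,340,350,354):
    k=np.where(gs[155:180,u]>150)[0]+155;print(u,k.min() if len(k) else None,k.max() if len(k) else None)
print(gs[163,345:365])
```

```text
tcp in housing -0.18147879245745208 0.002085159031115461
mat 60 267 384 [-0.0515  0.058  -0.0597]
mat 110 270 381 [-0.0996  0.0577 -0.0592]
mat 160 272 378 [-0.1524  0.0584 -0.0587]
mat 210 275 376 [-0.2106  0.058  -0.0592]
mat far edge rows [198 198 199 198 199 200 201 203 201 175 113  55  43  43  44  44  44  42
  43  44]
-0.029511845128097864
-0.029797046203905844
base row [101  98  77  41  58 133 186 195] [194 195 195 195 195 196 195 197 195 178 130 101 101 101 101  99  98  98
  98  98  97  98  99] [100 100  97  95  94  92  93  95 119 160 184 191 191 190 191 188 189 187
 186 188]
base -0.00249583408560111 0.048100680428941
base -0.0028991117886709035 -0.0507292698045276
bar 5 307 340 -0.056382042283865806 0.001469289065235551
bar 60 307 339 -0.07887316096891969 0.0017738208818311044
bar 120 308 338 -0.10605599171925827 0.0018715045557612144
bar 180 308 336 -0.13647774611885163 0.002506043387292796
bar 240 309 335 -0.17075931312601228 0.002662535081220269
pred tip 0.165 [355.03350917 164.28728754] [320.48774222 170.11815567]
pred tip 0.1735 [355.16706372 161.70001801] [320.48415128 167.49678664]
pred tip 0.18 [355.26991095 159.70762253] [320.48138554 165.4778167 ]
325 None None
330 None None
340 162 165
350 161 164
354 160 163
[181 180 180 179 178 176 175 174 173 172 168 149 139 138 137 137 136 135
 136 136]
```

Emit:
step_arm(targets=[[-1, 0.02, -0.005, -0.08, 0.003], [-1, 0.02, -0.005, -0.16, 0.003], [-1, 0.02, -0.005, -0.24, 0.003], [-1, 0.02, -0.005, -0.3, 0.003], [-1, 0.02, -0.005, -0.3, 0.003], [-1, 0.02, -0.005, -0.3, 0.003], [-1, 0.02, -0.005, -0.3, 0.003], [-1, 0.02, -0.005, -0.3, 0.003]])

```text
time_s: 6.3
position: [0.4524, -0.1673, 0.0939]
tcp_rot: [[0.227, 0.974, 0.002], [0.974, -0.227, -0.001], [-0.001, 0.002, -1.0]]
force: [0.4, 0.1, -2.5]
opening: 0.18
grasp_force: 30.0
```

```bash
cat > chk.py <<'E'
from rig import *
from h import *
a=np.radians(76.4);dx=np.array([np.cos(a),np.sin(a)]);dy=np.array([-np.sin(a),np.cos(a)])
M0=np.array([.493,.0093])
d={n:capture(n) for n in("wrist","scene")};pickle.dump(d,open("c3.pkl","wb"));w=d["wrist"]
s=read_state();T=s["position"];print(s["time_s"],T,np.degrees(np.arctan2(s["tcp_rot"][1][0],s["tcp_rot"][0][0])),s["force"])
print("tcp hous",(T[:2]-M0)@dx,(T[:2]-M0)@dy)
z=T[2]+.0055
for r in(5,30,60,120,180,240):
    m=np.where(w["color"].min(2)[r,295:355]>150)[0]+295
    if len(m):
        p=ray(w,((m.min()+m.max())/2,r),z)[:2]-M0;print("bar",r,m.min(),m.max(),np.round([p@dx,p@dy],4))
c=d["scene"];gs=c["color"].min(2).astype(int)
for k in(.03,.08,.1,.12,.13,.132):print("pred",k,proj(c,[*(T[:2]+k*dx),z]).round(1))
E
python3 chk.py
python3 - <<'E'
from h import *
d=pickle.load(open("c3.pkl","rb"))
s=d["scene"]["color"][150:240,300:480];w=d["wrist"]["color"]
o=np.zeros((600,800,3),np.uint8);o[:300,:600]=cv2.resize(s,(600,300),interpolation=cv2.INTER_CUBIC);o[300:500,:320]=cv2.resize(w,(320,200))
cv2.imwrite("pics/p3.png",o[:500,:600,::-1])
E
```

```text
6.4 [ 0.45214519 -0.16703747  0.09374238] 76.88248786883904 [ 0.36751939  0.42541926 -2.75417393]
tcp hous -0.1809998256077014 -0.0017550814640688434
bar 5 295 354 [-0.0566 -0.0024]
bar 30 307 340 [-0.0666 -0.002 ]
bar 60 307 339 [-0.0792 -0.0019]
bar 120 308 338 [-0.1065 -0.0021]
bar 180 308 337 [-0.137  -0.0021]
bar 240 309 335 [-0.1715 -0.002 ]
pred 0.03 [321.2 190.6]
pred 0.08 [337.9 187.6]
pred 0.1 [344.4 186.4]
pred 0.12 [350.9 185.2]
pred 0.13 [354.2 184.6]
pred 0.132 [354.8 184.5]
```

View pics/p3.png

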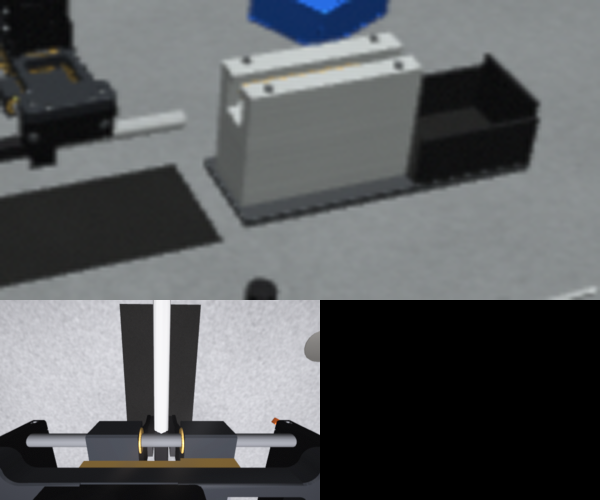

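Emit:
step_arm(targets=[[-1, 0.0, 0.0, 0.008, 0], [-1, 0.009, 0.039, 0.008, 0], [-1, 0.019, 0.078, 0.008, 0], [-1, 0.028, 0.117, 0.008, 0], [-1, 0.038, 0.156, 0.008, 0], [-1, 0.047, 0.195, 0.008, 0], [-1, 0.052, 0.214, 0.008, 0], [-1, 0.056, 0.233, 0.008, 0], [-1, 0.061, 0.253, 0.008, 0], [-1, 0.064, 0.264, 0.008, 0], [-1, 0.067, 0.276, 0.008, 0], [-1, 0.067, 0.276, 0.008, 0]])

```text
time_s: 7.6
position: [0.4685, -0.0976, 0.095]
tcp_rot: [[0.227, 0.974, -0.0], [0.974, -0.227, 0.0], [0.0, -0.0, -1.0]]
force: [-0.3, -0.4, -3.3]
opening: 0.173
grasp_force: 30.0
```

Emit:
step_arm(targets=[[-1, 0.0024, 0.0097, 0, 0], [-1, 0.0047, 0.0194, 0, 0], [-1, 0.007, 0.0292, 0, 0], [-1, 0.0094, 0.0389, 0, 0], [-1, 0.0118, 0.0486, 0, 0], [-1, 0.0141, 0.0583, 0, 0], [-1, 0.0165, 0.068, 0, 0], [-1, 0.0188, 0.0778, 0, 0], [-1, 0.0212, 0.0875, 0, 0], [-1, 0.0235, 0.0972, 0, 0]])

```text
time_s: 8.6
position: [0.4748, -0.0776, 0.0954]
tcp_rot: [[0.223, 0.975, 0.001], [0.975, -0.223, -0.007], [-0.007, 0.002, -1.0]]
force: [-5.9, -16.7, -2.2]
opening: 0.172
grasp_force: 30.1
```

Emit:
step_arm(targets=[[-1, 0.0024, 0.0097, 0, 0], [-1, 0.0047, 0.0194, 0, 0], [-1, 0.007, 0.0292, 0, 0], [-1, 0.0094, 0.0389, 0, 0], [-1, 0.0118, 0.0486, 0, 0], [-1, 0.0141, 0.0583, 0, 0], [-1, 0.0165, 0.068, 0, 0], [-1, 0.0188, 0.0778, 0, 0], [-1, 0.0212, 0.0875, 0, 0], [-1, 0.0235, 0.0972, 0, 0], [-1, 0.0259, 0.107, 0, 0], [-1, 0.0282, 0.1166, 0, 0], [-1, 0.0306, 0.1264, 0, 0], [-1, 0.0329, 0.1361, 0, 0], [-1, 0.0353, 0.1458, 0, 0], [-1, 0.0376, 0.1555, 0, 0], [-1, 0.04, 0.1652, 0, 0], [-1, 0.0423, 0.175, 0, 0], [-1, 0.0447, 0.1847, 0, 0], [-1, 0.047, 0.1944, 0, 0]])

```text
time_s: 10.6
position: [0.486, -0.0284, 0.0952]
tcp_rot: [[0.223, 0.975, -0.001], [0.975, -0.223, -0.006], [-0.006, 0.001, -1.0]]
force: [-3.3, -15.5, -1.9]
opening: 0.177
grasp_force: 30.2
```

```bash
python3 chk.py
python3 - <<'E'
from h import *
d=pickle.load(open("c3.pkl","rb"))
s=d["scene"]["color"][140:230,300:480];w=d["wrist"]["color"]
o=np.zeros((700,640,3),np.uint8);o[:300,:600]=cv2.resize(s,(600,300),interpolation=cv2.INTER_CUBIC);o[300:580]=w[:280]
cv2.imwrite("pics/p4.png",o[:580,:,::-1])
E
```

```text
10.7 [ 0.48603511 -0.02799477  0.09517371] 77.0839822798631 [ -2.93409875 -13.84880525  -2.51558639]
tcp hous -0.03788680626504864 -0.0019999679299776327
bar 5 295 354 [ 0.0861 -0.0019]
bar 30 295 354 [ 0.0761 -0.0021]
bar 60 295 354 [ 0.0636 -0.0022]
bar 120 295 354 [ 0.0365 -0.0026]
bar 180 295 354 [ 0.006 -0.003]
bar 240 309 335 [-0.0285 -0.0021]
pred 0.03 [368.  181.7]
pred 0.08 [383.7 178.9]
pred 0.1 [389.9 177.8]
pred 0.12 [396.  176.7]
pred 0.13 [399.1 176.1]
pred 0.132 [399.7 176. ]
```

View pics/p4.png

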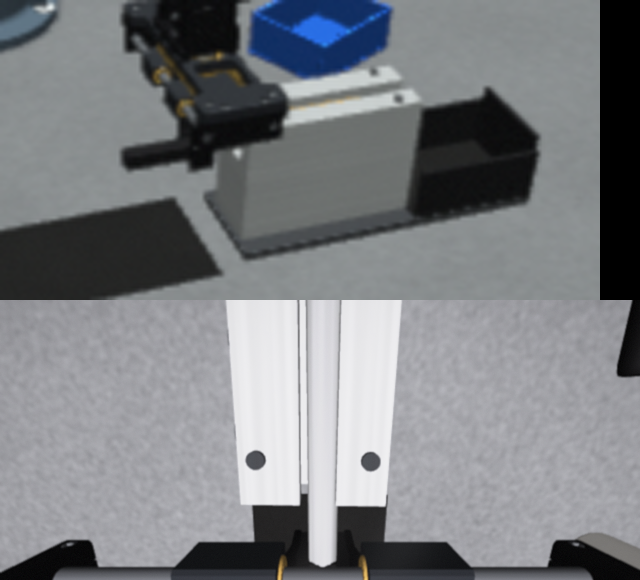

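Emit:
step_arm(targets=[[-1, 0.0024, 0.0097, 0, 0], [-1, 0.0047, 0.0194, 0, 0], [-1, 0.007, 0.0292, 0, 0], [-1, 0.0094, 0.0389, 0, 0], [-1, 0.0118, 0.0486, 0, 0], [-1, 0.0118, 0.0486, 0, 0], [-1, 0.0118, 0.0486, 0, 0]])

```text
time_s: 11.4
position: [0.4889, -0.0157, 0.0951]
tcp_rot: [[0.224, 0.975, -0.001], [0.975, -0.224, -0.005], [-0.005, 0.0, -1.0]]
force: [-3.4, -12.2, -2.2]
opening: 0.177
grasp_force: 30.2
```

Emit:
step_arm(targets=[[-1, 0, 0, -0.01, 0], [-1, 0, 0, -0.016, 0], [-0.3, 0, 0, -0.016, 0], [0.03, 0, 0, -0.016, 0], [0.03, 0, 0, -0.016, 0], [0.03, 0, 0, -0.016, 0], [0.03, 0, 0, -0.016, 0]])

```text
time_s: 12.1
position: [0.4891, -0.0124, 0.0911]
tcp_rot: [[0.227, 0.974, 0.0], [0.974, -0.227, 0.0], [0.0, 0.0, -1.0]]
force: [-0.3, -0.9, 0.4]
opening: 0.489
grasp_force: 0.0
```

```bash
python3 chk.py
python3 - <<'E'
from h import *
d=pickle.load(open("c3.pkl","rb"))
s=d["scene"]["color"][140:230,300:480]
cv2.imwrite("pics/p5.png",cv2.resize(s,(600,300),interpolation=cv2.INTER_CUBIC)[:,:,::-1])
# tail search
a=np.radians(76.4);dx=np.array([np.cos(a),np.sin(a)]);M0=np.array([.493,.0093])
for x in(-.08,-.085,-.09,-.095,-.1):print(x,proj(d["scene"],[*(M0+x*dx),.094]).round(1))
E
```

```text
12.2 [ 0.48909488 -0.01249213  0.09108667] 76.90629061807891 [-0.0880136  -0.07306848  0.81244576]
tcp hous -0.022099362460284204 -0.0013286199060908953
bar 5 295 354 [ 0.1026 -0.0016]
bar 30 295 354 [ 0.0926 -0.0017]
bar 60 295 354 [ 0.08   -0.0018]
bar 120 295 354 [ 0.0527 -0.0021]
bar 180 295 354 [ 0.0222 -0.0024]
bar 240 295 354 [-0.0123 -0.0028]
pred 0.03 [372.8 181.9]
pred 0.08 [388.4 179. ]
pred 0.1 [394.5 177.9]
pred 0.12 [400.6 176.8]
pred 0.13 [403.6 176.3]
pred 0.132 [404.2 176.2]
-0.08 [344.5 187.5]
-0.085 [342.9 187.8]
-0.09 [341.2 188.1]
-0.095 [339.6 188.4]
-0.1 [337.9 188.7]
```

View pics/p5.png

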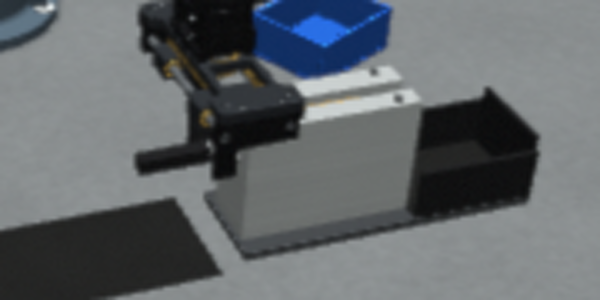

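The bar rests level in the bore with its tail at about (341,189), so x is about −90 mm and the tip about 108 mm deep. Next I regrip 48 mm further back.

Emit:
step_arm(targets=[[0.03, -0.015, -0.062, 0, 0], [0.03, -0.03, -0.124, -0.005, 0], [0.03, -0.045, -0.187, -0.01, 0], [0.03, -0.045, -0.187, -0.01, 0], [0.03, -0.045, -0.187, -0.01, 0], [-1, -0.045, -0.187, -0.01, 0], [-1, -0.045, -0.187, -0.01, 0], [-1, -0.045, -0.187, -0.01, 0], [-1, -0.045, -0.187, -0.01, 0], [-1, -0.045, -0.187, -0.01, 0], [-1, -0.045, -0.187, -0.01, 0]])

```text
time_s: 13.3
position: [0.478, -0.0593, 0.0886]
tcp_rot: [[0.227, 0.974, 0.0], [0.974, -0.227, 0.0], [0.0, 0.0, -1.0]]
force: [1.8, 0.4, 0.5]
opening: 0.181
grasp_force: 30.0
```

Emit:
step_arm(targets=[[-1, 0.0024, 0.0097, 0.004, 0], [-1, 0.0047, 0.0194, 0.004, 0], [-1, 0.007, 0.0292, 0.004, 0], [-1, 0.0094, 0.0389, 0.004, 0], [-1, 0.0118, 0.0486, 0.004, 0], [-1, 0.0141, 0.0583, 0.004, 0], [-1, 0.0165, 0.068, 0.004, 0], [-1, 0.0188, 0.0778, 0.004, 0], [-1, 0.0212, 0.0875, 0.004, 0], [-1, 0.0235, 0.0972, 0.004, 0], [-1, 0.0259, 0.107, 0.004, 0], [-1, 0.0282, 0.1166, 0.004, 0], [-1, 0.0306, 0.1264, 0.004, 0], [-1, 0.0329, 0.1361, 0.004, 0]])

```text
time_s: 14.7
position: [0.4859, -0.0254, 0.0894]
tcp_rot: [[0.227, 0.974, -0.0], [0.974, -0.227, -0.0], [-0.0, -0.0, -1.0]]
force: [-0.7, -1.7, -1.5]
opening: 0.177
grasp_force: 30.0
```

Emit:
step_arm(targets=[[-1, 0.0024, 0.0097, 0, 0], [-1, 0.0047, 0.0194, 0, 0], [-1, 0.007, 0.0292, 0, 0], [-1, 0.0094, 0.0389, 0, 0], [-1, 0.0094, 0.0389, 0, 0], [-1, 0.0094, 0.0389, 0, 0]])

```text
time_s: 15.3
position: [0.4883, -0.0153, 0.0894]
tcp_rot: [[0.226, 0.974, -0.0], [0.974, -0.226, 0.0], [0.0, -0.0, -1.0]]
force: [0.1, -0.3, -2.0]
opening: 0.182
grasp_force: 29.9
```

```bash
python3 chk.py | head -2
python3 - <<'E'
from h import *
d=pickle.load(open("c3.pkl","rb"))
s=d["scene"]["color"][140:230,300:480]
o=cv2.resize(s,(600,300),interpolation=cv2.INTER_CUBIC)
cv2.imwrite("pics/p6.png",o[:,:,::-1])
a=np.radians(76.4);dx=np.array([np.cos(a),np.sin(a)]);M0=np.array([.493,.0093])
c0=pickle.load(open("c0.pkl","rb"))["scene"]["color"]
D=np.abs(d["scene"]["color"].astype(int)-c0).max(2)[150:215,415:470]; ys,xs=np.where(D>30);print("tray diff",len(xs),xs.mean()+415 if len(xs) else 0,ys.mean()+150 if len(xs) else 0)
print(proj(d["scene"],[*(M0+.2225*dx),.028]))
E
```

```text
15.4 [ 0.48825976 -0.01555177  0.08947016] 76.89433644809428 [-0.10064432 -0.22652179 -0.888317  ]
tcp hous -0.025269579399490615 -0.0012363674487817296
tray diff 74 425.56756756756755 185.25675675675677
[433.95701011 188.28844914]
```

View pics/p6.png

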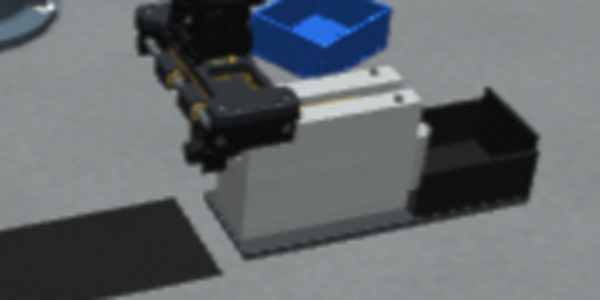

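Run:
```python
from h import *
d=pickle.load(open("c3.pkl","rb"));c=d["scene"]
a=np.radians(76.4);dx=np.array([np.cos(a),np.sin(a)]);dy=np.array([-dx[1],dx[0]]);M0=np.array([.493,.0093])
for x in(.167,.179,.19):
    for z in(.014,.074,.1,.126):print(x,z,(proj(c,[*(M0+x*dx),z])-[300,140])*600/180)
i=c["color"].min(2).astype(int)
for r in range(174,202,2):print(r,i[r,418:438])
```

```text
0.167 0.014 [392.12686495 183.3217968 ]
0.167 0.074 [400.36514711 130.14508919]
0.167 0.1 [404.06791709 106.24433994]
0.167 0.126 [407.85495078  81.79968274]
0.179 0.014 [403.51309579 181.08481262]
0.179 0.074 [412.02366563 127.9757277 ]
0.179 0.1 [415.84849174 104.1074065 ]
0.179 0.126 [419.76015008  79.69722027]
0.19 0.014 [413.90474919 179.04322708]
0.19 0.074 [422.66262602 125.99608071]
0.19 0.1 [426.59829087 102.15745024]
0.19 0.126 [430.62310791  77.77881801]
174 [108 108 108 108 109 108 108 104  59  24  15  15  15  17  16  15  16  17
  17  16]
176 [108 108 109 109 109 109 108  98  80  54  28  17  16  16  16  14  16  15
  16  16]
178 [108 109 108 108 109 109 113 144 175 173 120  57  22  16  17  16  16  15
  15  16]
180 [110 109 110 110 109 109 114 149 169 162  96  37  16  17  16  16  15  17
  17  15]
182 [108 108 108 108 109 110 108 104  98  89  53  24  15  15  17  17  17  19
  20  20]
184 [109 109 109 109 110 109 106 101  96  76  43  29  30  34  34  35  35  34
  36  36]
186 [110 109 109 109 109 108 104  99  93  68  44  37  36  36  36  36  36  35
  37  36]
188 [108 108 109 109 108 107 101  96  88  60  40  37  37  36  37  37  36  36
  35  36]
190 [108 108 109 109 109 106 100  94  76  50  38  38  36  35  34  34  33  30
  26  25]
192 [108 109 110 110 109 103  97  87  50  28  22  20  17  16  17  17  15  15
  16  15]
194 [108 109 109 109 107 101  93  72  36  17  14  16  15  16  17  16  16  16
  16  17]
196 [107 108 108 107 100  95  73  40  18  16  15  18  17  15  15  15  14  15
  15  17]
198 [110 109 110 105  71  44  34  22  16  16  15  16  16  17  14  15  15  15
  15  17]
200 [108 107 105  92  56  36  31  19  17  17  17  16  15  15  16  16  15  15
  15  16]
```

The pin stands upright on the tray floor against the housing's end: top face at scene pixel (427,178), z≈0.074, x≈0.18, which is inside the limits. Next I draw the bar back 48 mm and regrip near the front of the handle so it stays level as it leaves the bore.

Emit:
step_arm(targets=[[-1, -0.009, -0.037, 0, 0], [-1, -0.018, -0.075, 0, 0], [-1, -0.027, -0.112, 0, 0], [-1, -0.036, -0.15, 0, 0], [-1, -0.045, -0.187, 0, 0], [-1, -0.045, -0.187, 0, 0], [0.03, -0.045, -0.187, 0, 0], [0.03, -0.045, -0.187, 0, 0], [0.03, -0.045, -0.187, 0, 0], [0.03, -0.045, -0.187, 0, 0], [0.03, -0.03, -0.125, 0, 0], [0.03, -0.015, -0.062, 0, 0], [0.03, 0, 0, 0, 0], [0.03, 0, 0, 0, 0], [0.03, 0, 0, 0, 0], [-1, 0, 0, 0, 0], [-1, 0, 0, 0, 0], [-1, 0, 0, 0, 0], [-1, 0, 0, 0, 0], [-1, 0, 0, 0, 0]])

```text
time_s: 17.4
position: [0.4885, -0.016, 0.0896]
tcp_rot: [[0.227, 0.974, 0.0], [0.974, -0.227, -0.0], [-0.0, 0.0, -1.0]]
force: [-0.8, 0.3, 0.3]
opening: 0.175
grasp_force: 30.0
```

Emit:
step_arm(targets=[[-1, 0, 0, 0.01, 0], [-1, 0, 0, 0.016, 0], [-1, -0.014, -0.059, 0.016, 0], [-1, -0.028, -0.117, 0.016, 0], [-1, -0.042, -0.176, 0.016, 0], [-1, -0.056, -0.235, 0.016, 0], [-1, -0.07, -0.294, 0.016, 0], [-1, -0.084, -0.352, 0.016, 0], [-1, -0.098, -0.411, 0.016, 0], [-1, -0.112, -0.47, 0.016, 0], [-1, -0.126, -0.528, 0.016, 0], [-1, -0.142, -0.587, 0.016, 0], [-1, -0.142, -0.587, -0.05, 0], [-1, -0.142, -0.587, -0.12, 0], [-1, -0.142, -0.587, -0.18, 0], [-1, -0.142, -0.587, -0.22, 0], [-1, -0.142, -0.587, -0.24, 0], [-1, -0.142, -0.587, -0.24, 0]])

```text
time_s: 19.2
position: [0.4527, -0.1622, 0.0291]
tcp_rot: [[0.227, 0.974, -0.001], [0.974, -0.227, 0.001], [0.0, -0.001, -1.0]]
force: [0.7, 0.6, -2.3]
opening: 0.183
grasp_force: 30.0
```

```bash
python3 chk.py
python3 - <<'E'
from h import *
d=pickle.load(open("c3.pkl","rb"))
s=d["scene"]["color"][150:260,270:480]
cv2.imwrite("pics/p7.png",cv2.resize(s,(630,330),interpolation=cv2.INTER_CUBIC)[:,:,::-1])
E
```

```text
19.3 [ 0.45317167 -0.16254703  0.02983898] 76.900008826947 [-0.50078082  0.12549904 -2.11472617]
tcp hous -0.17639392591598577 -0.0016968852167606316
bar 5 307 340 [-0.0519 -0.001 ]
bar 30 307 340 [-0.0619 -0.0011]
bar 60 307 339 [-0.0744 -0.001 ]
bar 120 308 338 [-0.1015 -0.0012]
bar 180 308 337 [-0.1319 -0.0012]
bar 240 309 336 [-0.1661 -0.0014]
pred 0.03 [322.7 208.3]
pred 0.08 [338.9 205.1]
pred 0.1 [345.2 203.9]
pred 0.12 [351.5 202.7]
pred 0.13 [354.7 202.1]
pred 0.132 [355.3 202. ]
```

View pics/p7.png

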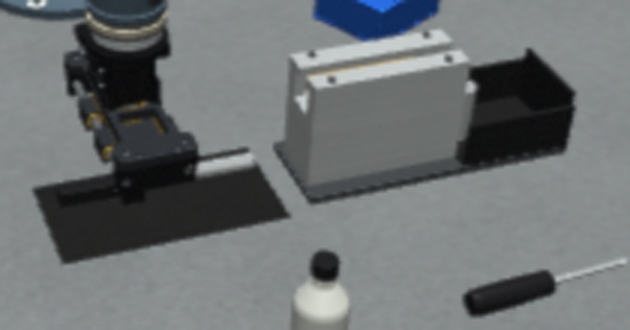

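The bar is level above the mat with its tip at (355,202), inside the mat's edge. Next I lower it, release and go up.

Emit:
step_arm(targets=[[-1, 0, 0, -0.025, 0], [-1, 0, 0, -0.05, 0], [-1, 0, 0, -0.066, 0], [-1, 0, 0, -0.07, 0], [-1, 0, 0, -0.07, 0], [-0.5, 0, 0, -0.07, 0], [-0.2, 0, 0, -0.07, 0], [0.03, 0, 0, -0.07, 0], [0.03, 0, 0, -0.07, 0], [0.03, 0, 0, -0.05, 0], [0.03, 0, 0, 0, 0], [0.03, 0, 0, 0.15, 0], [0.03, 0, 0, 0.3, 0], [0.03, 0, 0, 0.45, 0], [0.03, 0, 0, 0.6, 0], [0.03, 0, 0, 0.6, 0], [0.03, 0, 0, 0.6, 0]])

```text
time_s: 21.0
position: [0.4531, -0.1625, 0.1811]
tcp_rot: [[0.227, 0.974, 0.003], [0.974, -0.227, -0.002], [-0.001, 0.003, -1.0]]
force: [-0.5, 0.0, -0.6]
opening: 0.516
grasp_force: 0.0
```

```bash
sed -i 's/^z=.*/z=.010/' chk.py; python3 chk.py
python3 - <<'E'
from h import *
d=pickle.load(open("c3.pkl","rb"))
o=np.zeros((600,640,3),np.uint8)
o[:330,:630]=cv2.resize(d["scene"]["color"][150:260,270:480],(630,330),interpolation=cv2.INTER_CUBIC);o[330:]=d["wrist"]["color"][:270]
cv2.imwrite("pics/p8.png",o[:,:,::-1])
E
```

```text
21.1 [ 0.45201223 -0.16190307  0.17910168] 76.88820712102702 [-0.32439192 -0.55105353 -0.11053631]
tcp hous -0.17604066304820176 -0.000418533915583139
bar 30 295 354 [-0.0193 -0.0036]
bar 120 315 329 [-0.106  -0.0017]
bar 180 315 328 [-0.1724 -0.0017]
pred 0.03 [322.7 214.8]
pred 0.08 [338.6 211.7]
pred 0.1 [344.9 210.4]
pred 0.12 [351.2 209.2]
pred 0.13 [354.3 208.6]
pred 0.132 [354.9 208.5]
```

View pics/p8.png

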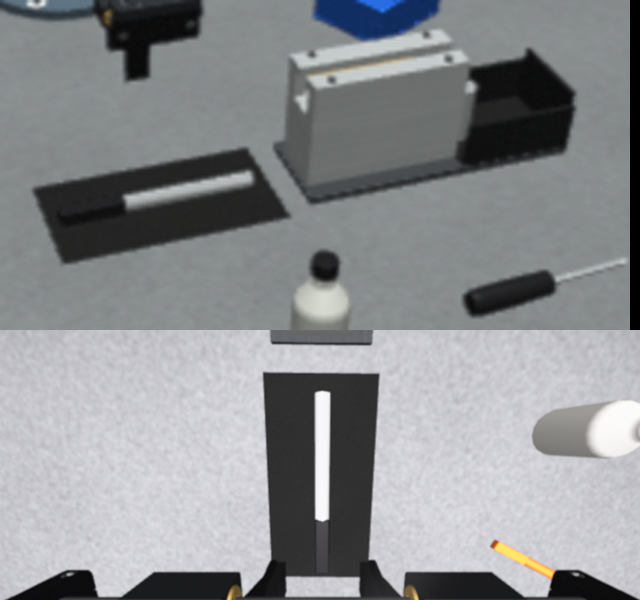

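The bar lies flat and central on the mat, the pin is in the tray at (470,88 in the crop), and the bystanders have not moved.

```bash
python3 -c "
from rig import *
print(hand_in())"
```

```text
the job is handed in; nothing more can be done
None
```

I pushed the pin out of the bore into the catch tray and laid the bar flat on the mat, then handed the job in at about 21 s. No verdict came back; the last pictures show the pin standing upright in the tray and the bottle, screwdriver and blue bin apparently where they were.

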